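Put the check weights back on their board in order of size

TASK

Put the balance's check weights back on their wooden board: first lay the black rubber pad flat on the felt round next to the metal stop bar, then stand the largest steel weight in the middle of the pad and the other three upright on the remaining rounds, one in the middle of each, so that the row runs in order of size from the largest at the stop bar to the smallest at the far end. Leave the vials and the dropper bottle where they stand, and knock nothing over.

Things in the scene. Friction and masses are not known exactly. Their poses are not given: they have to be found in the camera images.
- board: Wooden board 270 (x) x 74 (y) x 18 mm high, fixed, at any yaw. Flat top with four equal flush grey felt rounds (47 mm diameter) in a row along its x axis, at x = +87, +29, -29, -87 mm, y = 0. An aluminium stop bar (10 x 66 mm, 12 mm above the top) crosses the +x end at x = +127: the end for the largest weight. Origin: centre of the underside, z up.
- pad: Loose flat black rubber pad, a disc 50 mm in diameter and 10 mm thick, lying flat on the worktop at the start, about 0.03 kg. Origin: centre of its underside, z up; round, so its yaw does not matter. It can be gripped across its diameter from above.
- weight_a: The largest of four plain steel check weights: upright cylinder 40 mm in diameter, 50 mm tall, with a thin neck and round knob (25 mm) on top, 76 mm tall in all; about 0.5 kg. Loose, upright on the worktop at the start. Origin: centre of its underside, z up; round. Grip it round the cylinder.
- weight_b: The second largest of four plain steel check weights: upright cylinder 30 mm in diameter, 40 mm tall, with a thin neck and round knob (19 mm) on top, 60 mm tall in all; about 0.2 kg. Loose, upright on the worktop at the start. Origin: centre of its underside, z up; round. Grip it round the cylinder.
- weight_c: The third largest of four plain steel check weights: upright cylinder 24 mm in diameter, 34 mm tall, with a thin neck and round knob (15 mm) on top, 50 mm tall in all; about 0.1 kg. Loose, upright on the worktop at the start. Origin: centre of its underside, z up; round. Grip it round the cylinder.
- weight_d: The smallest of four plain steel check weights: upright cylinder 19 mm in diameter, 29 mm tall, with a thin neck and round knob (12 mm) on top, 42 mm tall in all; about 0.05 kg. Loose, upright on the worktop at the start. Origin: centre of its underside, z up; round. Grip it round the cylinder.
- vial_2: Yellowish screw-cap reagent vial with a pale cap, 30 mm in diameter, 65 mm tall. A bystander, loose, standing upright among the weights. Origin: centre of its underside, z up.
- vial_4: White screw-cap reagent vial with a white cap, 30 mm in diameter, 73 mm tall. A bystander, loose, standing upright among the weights. Origin: centre of its underside, z up.
- dropper_3: Dark dropper bottle with a black dropper top, 29 mm in diameter, 92 mm tall. A bystander, loose, standing upright among the weights. Origin: centre of its underside, z up.
There are look-alikes about, which are no part of the job. Of the things shaped like the pad, the black one is meant.

How it is judged:
By the outcome, as a careful person would: the job done as asked, in the order asked, and still so for the second after the job is handed in, with the robot touching nothing.
It also fails if it takes over 128 s, if anything falls off the work surface, if the arm or the gripper's body presses on something with over 40 N, if the wrist force passes 120 N, or if a joint passes its speed limit or range.

ROBOT

A 6-joint arm with a two-finger parallel gripper is mounted at the origin on a cart in front of the work surface, level with it; the furniture and walls round the work are solid. World frame = base frame: x ahead of the robot, y to its left, z up, the work surface at z = 0. Lengths are in m, angles in degrees, forces in N, time in s.
With the tool pointing down it reaches from about 0.3 to 0.75 m from the base axis. Payload 8.5 kg.
Tool frame: the origin (TCP) lies midway between the tips of the shut fingers; the grasp point (between the pads) lies 19 mm behind it; z points along the fingers, y is the direction in which the jaws open and shut (so a half turn about z gives the same grasp; the last joint's range is limited). The gripper opens to 85 mm and grips with 20 to 120 N. Pads are 22 mm wide; open, the fingers measure 114 mm over their backs; the gripper's body (76 mm by 85 mm) begins 54 mm behind the grasp point. The pads swing forward as they close: fully open they stand 13 mm farther back than shut.
Start: joints at [-80.747, 21.807, 74.336, -0, 83.858, -12.336], TCP at [0.202, -0.511, 0.193] pointing down, gripper open.
Joint ranges: [-178.18, 178.18], [-50.72, 133.34], [12.68, 142.11], [-81.47, 261.47], [9.98, 163.14], [-165.26, 165.26]. Speed limits (degrees/s): [136.94, 136.94, 180, 180, 180, 180].

INTERFACE

Orientations are given as a 3x3 rotation matrix whose columns are the frame's x, y, z axes.
In Python, from rig import env gives the robot as it stands.
- The arm moves only by the shell command python3 -m inch 'ROWS' [FORCE]. ROWS is text: rows parted by semicolons, each of 5 numbers parted by spaces: the finger opening in mm, from 0 to 85.4, then the shift along the tool's x, y, z in mm, then the turn about the tool's z in degrees. In form: jaw dx dy dz turn; .... A call has 1 to 10 rows; each row is the pose to reach, as a shift and turn from the pose commanded when the call began, along the tool's axes at that moment; what a row does not reach only later rows make up. A row lasts 1/8 s, in which the tool goes at most 62.5 mm and 10.7 degrees, less where a joint would pass 70% of its speed; a pose out of reach is approached as far as the arm can. A call with a gripper value outside its range is refused whole. The fingers move at their own pace and stop on an object; FORCE is the grip in N (left out, the last holds). Time passes only in rows, so rows that repeat a pose let the fingers close. It gives the time, the measured TCP pose, the force and the opening at its end, in the units of the state.
- env.observe(): the state, without advancing time (a new reading comes with each control period).
- env.get_image(name): name is "scene" or "top"; returns a dict with "color" (480x640x3 uint8, blue, green, red), "range_z" (480x640 float32, m along the optical axis (not along the pixel's ray), 0 where there is no reading), "fov_y" (degrees; the focal length in pixels is half the picture's height over the tangent of half this angle, whatever the lens; pixels are square), "cx", "cy" (the principal point, pixels), "R" (3x3) and "t" (3): a world point X has camera coordinates R X + t. Camera axes: x right, y down, z forward; pixel columns grow to the right and rows downward; lengths in m; the calibration is good to about 2 mm. A picture is of the moment at which its call begins.
- env.close_job(): hands the job in, once; it reports no verdict.
The state is a dict: "time_s": time; "q": joint angles; "qvel": joint speeds; "joint_efforts": joint torques, N m; "position": TCP position; "tool_rot": TCP orientation; "ft_force": force on the tool from outside, world axes, zero at the start; "wrist_torque": the same for the moment, N m; "grip_width": finger opening in m.
Only numpy, scipy, OpenCV 4.12 (cv2) and the standard library are available. Lean on these libraries where they do the work, as an engineer would, in place of code of your own. Each camera call takes 0.05 s, during which the arm holds its last target.

## Working session

There is one attempt and no reset: what is moved stays moved. The work goes in short steps, Python scripts to look and compute and a shell command to move; the robot and the scene stay as the last step left them, time stands still between calls to the robot, and variables do not carry over. Pictures are saved under pics/ and viewed, and the job is handed in when it is done.

```bash
mkdir -p pics; ls; cat > h.py <<'E'
import numpy as np, cv2
from rig import env
def K(im):
    h=im["color"].shape[0]; f=h/2/np.tan(np.radians(im["fov_y"])/2); return f,im["cx"],im["cy"]
def ray(im,u,v,z):
    f,cx,cy=K(im);R=np.array(im["R"]);t=np.array(im["t"])
    C=-R.T@t; d=R.T@np.array([(u-cx)/f,(v-cy)/f,1.]); s=(z-C[2])/d[2]; return C+s*d
def proj(im,X):
    f,cx,cy=K(im);c=np.array(im["R"])@np.array(X)+np.array(im["t"]); return c[0]/c[2]*f+cx,c[1]/c[2]*f+cy
def cloud(im):
    f,cx,cy=K(im);z=im["range_z"];v,u=np.mgrid[:480,:640]
    P=np.stack([(u-cx)/f*z,(v-cy)/f*z,z],-1)-np.array(im["t"]); P=P@np.array(im["R"]); P[z==0]=np.nan; return P
E
python3 - <<'E'
from h import *
for n in("top","scene"):
    im=env.get_image(n);cv2.imwrite(f"pics/{n}0.png",im["color"]);R=np.array(im["R"]);print(n,im["fov_y"],im["cx"],im["cy"],-R.T@np.array(im["t"]),R.round(2).tolist())
s=env.observe();print(s)
E
```

```text
pics
top 52.180650857384265 321.2445136590541 247.42641205797372 [ 0.34769132 -0.06338573  0.97502583] [[0.02, -1.0, -0.0], [-0.98, -0.02, -0.18], [0.18, 0.01, -0.98]]
scene 43.76508497067593 321.4644527899798 239.05459177251842 [-0.07453272  0.87822292  0.54408594] [[-0.84, -0.54, 0.0], [-0.22, 0.34, -0.91], [0.49, -0.77, -0.41]]
{'time_s': 0.1, 'q': array([-8.07461732e+01,  2.18372383e+01,  7.43788516e+01,  1.12273735e-03,
        8.38568042e+01, -1.23362920e+01]), 'qvel': array([ 0.16348549, -0.15891476, -0.21432113, -0.01123426, -0.01562117,
       -0.03562629]), 'joint_efforts': array([ 4.31218708e-03, -4.49220014e+01, -2.31657940e+01, -1.80696793e-04,
        3.64002437e-03,  1.76446002e-05]), 'position': array([ 0.20232965, -0.51110915,  0.19208171]), 'tool_rot': array([[ 9.29840762e-01,  3.67962122e-01, -1.85357962e-04],
       [ 3.67962053e-01, -9.29839955e-01,  1.25881778e-03],
       [ 2.90844021e-04, -1.23870478e-03, -9.99999191e-01]]), 'ft_force': array([0.37249289, 0.66951591, 0.27205183]), 'wrist_torque': array([ 0.02478254, -0.06786356,  0.04196923]), 'grip_width': 0.0855517035902486}
```

View pics/top0.png

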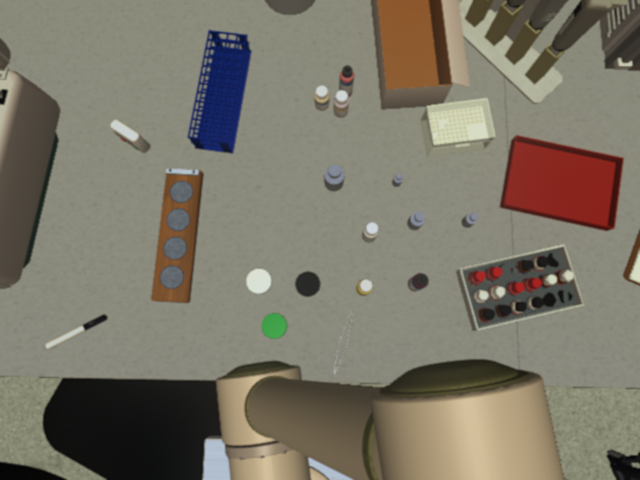

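View pics/scene0.png

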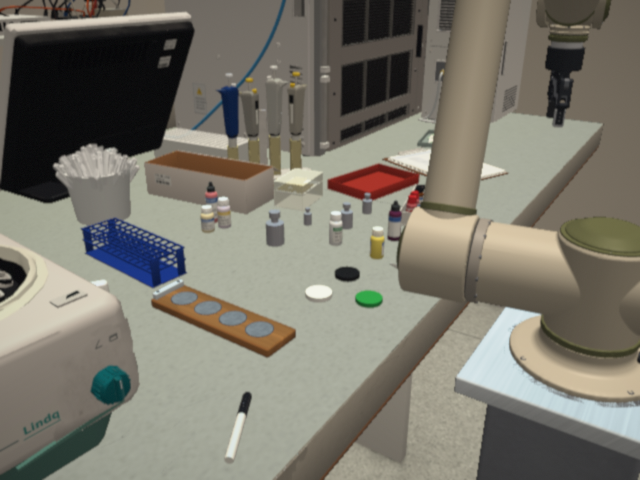

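```bash
python3 - <<'E'
from h import *
im=env.get_image("top");c=im["color"];P=cloud(im)
np.set_printoptions(precision=4,suppress=True)
crop=cv2.resize(c[140:310,220:500],None,fx=2.8,fy=2.8,interpolation=cv2.INTER_CUBIC);cv2.imwrite("pics/crop1.png",crop)
# worktop height check
print("table z",np.nanmedian(P[300:320,320:340,2]),"board",np.nanmedian(P[225:245,176:186,2]))
# heights above table: connected comps
m=((P[...,2]>0.004)).astype(np.uint8); m[360:]=0
n,l,st,ce=cv2.connectedComponentsWithStats(m,connectivity=4)
for i in range(1,n):
    if 40<st[i,4]<6000:
        q=P[l==i]; top=q[:,2].max(); tp=q[q[:,2]>top-0.004]
        print(st[i],ce[i].round(1),"zmax %.3f"%top,"top mean",tp.mean(0),"bbox",q.min(0)[:2],q.max(0)[:2])
# round felts: grey in board
hsv=cv2.cvtColor(c,cv2.COLOR_BGR2HSV)
bm=np.zeros((480,640),np.uint8);bm[160:310,145:210]=1
f=((hsv[...,1]<60)&(P[...,2]>0.012)&(bm>0)).astype(np.uint8)
for k in cv2.findContours(f,cv2.RETR_EXTERNAL,cv2.CHAIN_APPROX_NONE)[0]:
    if len(k)>20:
        e=cv2.fitEllipse(k);print("felt",e,ray(im,*e[0],0.018))
k=(hsv[...,2]<50).astype(np.uint8);k[:260]=0;k[310:]=0;k[:,:280]=0;k[:,335:]=0
for q in cv2.findContours(k,cv2.RETR_EXTERNAL,cv2.CHAIN_APPROX_NONE)[0]:
    if len(q)>20:
        e=cv2.fitEllipse(q);print("pad",e,ray(im,*e[0],0.009),"r")
E
```

```text
table z 0.0004004491884348992 board 0.018312382519744767
[265   0  52  15 549] [289.8   5.6] zmax 0.062 top mean [1.0333 0.0225 0.0594] bbox [ 1.0312 -0.0344] [1.0748 0.0781]
[ 188   30   62  123 3979] [219.7  90.4] zmax 0.065 top mean [0.8328 0.1603 0.0614] bbox [0.717  0.1041] [0.9864 0.2153]
[334  65  21  53 690] [343.8  91.6] zmax 0.101 top mean [ 0.8597 -0.1012  0.0999] bbox [ 0.7995 -0.1193] [ 0.8989 -0.0766]
[315  86  15  25 305] [321.7  98. ] zmax 0.064 top mean [ 0.8301 -0.0508  0.0616] bbox [ 0.8134 -0.0667] [ 0.8422 -0.0371]
[110 120  41  33 568] [129.9 136. ] zmax 0.066 top mean [0.7383 0.337  0.0636] bbox [0.7145 0.3057] [0.7704 0.3938]
[ 500  135  124   96 2184] [566.  181.4] zmax 0.032 top mean [ 0.6589 -0.5412  0.0296] bbox [ 0.5645 -0.6638] [ 0.7656 -0.4173]
[324 164  21  28 439] [333.9 177.5] zmax 0.080 top mean [ 0.6577 -0.0794  0.0776] bbox [ 0.6382 -0.1   ] [ 0.6894 -0.0589]
[ 151  167   53  136 5043] [177.5 235.8] zmax 0.034 top mean [0.6673 0.2284 0.031 ] bbox [0.4054 0.1903] [0.6844 0.2754]
[392 174  11  13 105] [397.4 180. ] zmax 0.045 top mean [ 0.6599 -0.20
[... 1340 characters left out ...]
84), 59.794822692871094) [0.4544 0.2377 0.018 ]
felt ((174.69927978515625, 247.6353759765625), (21.34416389465332, 22.662076950073242), 65.3755874633789) [0.5125 0.2352 0.018 ]
felt ((177.9003143310547, 219.36563110351562), (21.115795135498047, 22.247180938720703), 70.54956817626953) [0.5702 0.2328 0.018 ]
felt ((180.93190002441406, 191.39707946777344), (20.85201072692871, 22.229944229125977), 71.62217712402344) [0.6284 0.2306 0.018 ]
felt ((182.19827270507812, 171.53672790527344), (5.11111307144165, 43.42820739746094), 93.31880187988281) [0.6705 0.2309 0.018 ]
pad ((307.3213806152344, 283.5970153808594), (21.460308074951172, 21.87124252319336), 5.861937999725342) [ 0.4464 -0.0295  0.009 ] r
```

View pics/crop1.png

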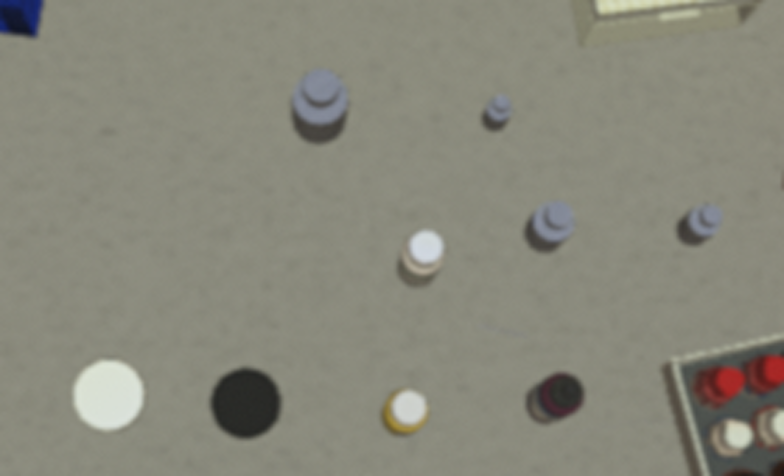

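```bash
cat >> h.py <<'E'
from scipy.optimize import least_squares
W={"a":(.020,.050,.0125,.076),"b":(.015,.040,.0095,.060),"c":(.012,.034,.0075,.050),"d":(.0095,.029,.006,.042)}
def fit(k,xy,z0=0.,names=("top","scene")):
    r,h,rk,H=W[k];out={}
    for n in names:
        im=env.get_image(n);P=cloud(im).reshape(-1,3);P=P[~np.isnan(P[:,0])]
        d=np.hypot(P[:,0]-xy[0],P[:,1]-xy[1])
        S=P[(d<r+.012)&(P[:,2]>z0+.006)&(P[:,2]<z0+h-.004)]
        T=P[(d<r+.012)&(P[:,2]>z0+H-.006)]
        o=least_squares(lambda p:np.hypot(S[:,0]-p[0],S[:,1]-p[1])-r,xy,loss="soft_l1",f_scale=.002) if len(S)>8 else None
        out[n]=(o.x.round(4) if o else None,len(S),T.mean(0).round(4) if len(T) else None,len(T))
    return out
E
python3 - <<'E'
from h import *
for k,xy in dict(a=(.655,-.0794),b=(.573,-.244),c=(.577,-.351),d=(.659,-.207)).items(): print(k,fit(k,xy))
im=env.get_image("scene");P=cloud(im);print([ (round(a),round(b)) for a,b in [proj(im,p) for p in [(.6284,.2306,.018),(.4544,.2377,.018),(.4464,-.0295,.01)]]])
h=cv2.cvtColor(im["color"],cv2.COLOR_BGR2HSV)
k=((h[...,2]<50)).astype(np.uint8);k[:262]=0;k[285:]=0;k[:,:325]=0;k[:,370:]=0
for q in cv2.findContours(k,cv2.RETR_EXTERNAL,cv2.CHAIN_APPROX_NONE)[0]:
    if len(q)>20: e=cv2.fitEllipse(q);print(e,ray(im,*e[0],.006))
E
```

```text
a {'top': (array([ 0.659 , -0.0789]), 118, array([ 0.6573, -0.0788,  0.0761]), 136), 'scene': (array([ 0.6578, -0.0785]), 303, array([ 0.6544, -0.0741,  0.0754]), 69)}
b {'top': (array([ 0.5749, -0.2439]), 59, array([ 0.5737, -0.2429,  0.0604]), 78), 'scene': (array([ 0.574 , -0.2431]), 123, array([ 0.5708, -0.2388,  0.0591]), 38)}
c {'top': (array([ 0.5787, -0.3512]), 50, array([ 0.5777, -0.35  ,  0.0496]), 50), 'scene': (array([ 0.5774, -0.3508]), 91, array([ 0.5751, -0.3468,  0.0488]), 22)}
d {'top': (array([ 0.6601, -0.208 ]), 31, array([ 0.6589, -0.2077,  0.042 ]), 26), 'scene': (array([ 0.6586, -0.2078]), 61, array([ 0.6569, -0.2042,  0.041 ]), 19)}
[(184, 299), (259, 330), (347, 272)]
((346.856201171875, 273.8442077636719), (12.226595878601074, 23.064678192138672), 91.1889419555664) [ 0.44610663 -0.0302508   0.006     ]
```

```bash
cat > go.py <<'E'
import sys
from h import *
# usage: go.py x y z(m) yaw(deg): prints tool-axis shift/turn
x,y,z,yaw=map(float,sys.argv[1:5]);s=env.observe();R=np.array(s["tool_rot"]);p=np.array(s["position"])
d=R.T@(np.array([x,y,z])-p)*1000;c=np.degrees(np.arctan2(R[1,0],R[0,0]))
print("shift",d.round(1),"turn",round(c-yaw,1),"at",p.round(4),"yaw",round(c,1),"t",s["time_s"],"ft",s["ft_force"].round(1),"w",s["grip_width"].round(4))
E
python3 go.py .4464 -.0297 .15 -2.3
python3 -m inch '60 404 -358 0 24; 60 404 -358 0 24; 60 404 -358 0 24; 60 404 -358 0 24; 60 404 -358 0 24; 60 404 -358 0 24; 60 404 -358 0 24; 60 404 -358 0 24; 60 404 -358 43 24; 60 404 -358 43 24' 40
python3 go.py .4464 -.0297 .1 -2.3
```

```text
time_s: 1.85
position: [0.4454, -0.0274, 0.1475]
tool_rot: [[0.999, -0.038, -0.005], [-0.038, -0.999, 0.002], [-0.005, -0.002, -1.0]]
ft_force: [0.0, 0.1, -0.1]
grip_width: 0.06Traceback (most recent call last):
  File "go.py", line 6, in <module>
    print("shift",d.round(1),"turn",round(c-yaw,1),"at",p.round(4),"yaw",round(c,1),"t",s["time_s"],"ft",s["ft_force"].round(1),"w",s["grip_width"].round(4))
                                                                                                                                    ^^^^^^^^^^^^^^^^^^^^^
AttributeError: 'float' object has no attribute 'round'
Traceback (most recent call last):
  File "go.py", line 6, in <module>
    print("shift",d.round(1),"turn",round(c-yaw,1),"at",p.round(4),"yaw",round(c,1),"t",s["time_s"],"ft",s["ft_force"].round(1),"w",s["grip_width"].round(4))
                                                                                                                                    ^^^^^^^^^^^^^^^^^^^^^
AttributeError: 'float' object has no attribute 'round'
```

```bash
sed -i 's/s\["grip_width"\].round(4)/round(s["grip_width"],4)/' go.py
python3 -m inch '60 0 0 0 0; 60 0 0 0 0' | head -2; python3 go.py .4464 -.0297 .08 -2.3
python3 -m inch '60 1 2 50 0; 60 1 2 70 0; 60 1 2 70 0; 60 1 2 70 0; 60 1 2 70 0'
python3 go.py .4464 -.0297 .001 -2.3
python3 - <<'E'
from h import *
for n in("scene",):
    im=env.get_image(n);cv2.imwrite("pics/s1.png",cv2.resize(im["color"][150:330,230:470],None,fx=3,fy=3))
E
```

```text
time_s: 2.1
position: [0.4466, -0.031, 0.1506]
shift [-0.4 -1.3 70.6] turn -0.2 at [ 0.4466 -0.031   0.1506] yaw -2.5 t 2.1 ft [0.1 0.1 0.8] w 0.06
time_s: 2.72
position: [0.4478, -0.0323, 0.0807]
tool_rot: [[0.999, -0.042, 0.002], [-0.042, -0.999, -0.001], [0.002, 0.001, -1.0]]
ft_force: [0.2, -0.5, 0.4]
grip_width: 0.0603
shift [-1.7 -2.6 79.7] turn -0.1 at [ 0.4478 -0.0323  0.0807] yaw -2.4 t 2.725 ft [ 0.2 -0.5  0.4] w 0.0603
```

View pics/s1.png

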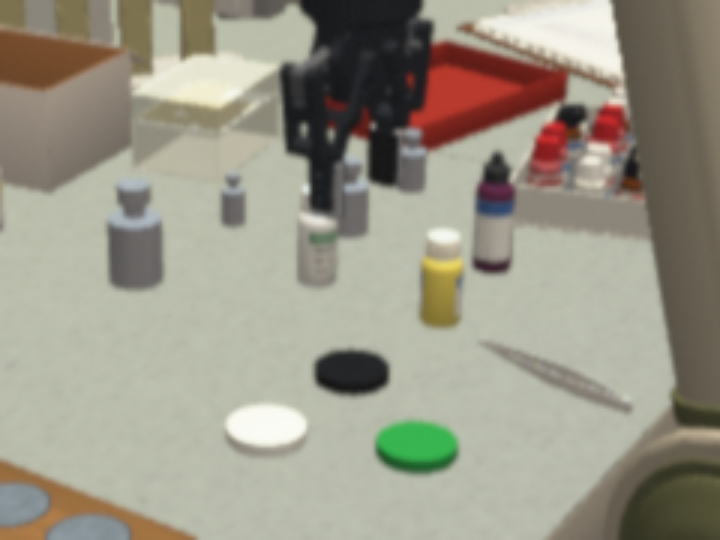

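The picture shows the black pad (crop 352,372) clear of the open fingers (320,210 and 385,180); white and green look-alikes stand beside. Descend and grip.

```bash

python3 -m inch '60 -2 -3 30 0; 60 -2 -3 50 0; 60 -2 -3 65 0; 60 -2 -3 75 0; 60 -2 -3 79 0; 60 -2 -3 79 0; 60 -2 -3 79 0' | tail -2
python3 go.py .4464 -.0297 .001 -2.3
python3 -m inch '30 0 0 0 0; 30 0 0 0 0; 30 0 0 0 0; 30 0 0 0 0; 30 0 0 0 0; 30 0 0 0 0; 30 0 0 0 0' 40
python3 go.py .6284 .2306 .1 -2.3
```

```text
ft_force: [0.0, 0.2, 0.4]
grip_width: 0.0598
shift [0.8 0.7 0.1] turn -0.1 at [ 0.4456 -0.0289  0.0011] yaw -2.4 t 3.65 ft [0.  0.2 0.4] w 0.0598
time_s: 4.53
position: [0.4453, -0.0288, 0.0006]
tool_rot: [[0.999, -0.042, -0.0], [-0.042, -0.999, 0.0], [-0.0, -0.0, -1.0]]
ft_force: [0.8, 0.3, -0.3]
grip_width: 0.0301
shift [ 172.  -266.9  -99.4] turn -0.1 at [ 0.4453 -0.0288  0.0006] yaw -2.4 t 4.525 ft [ 0.8  0.3 -0.3] w 0.0301
```

```bash
python3 - <<'E'
from h import *
im=env.get_image("scene");cv2.imwrite("pics/s2.png",cv2.resize(im["color"][200:320,280:420],None,fx=5,fy=5,interpolation=cv2.INTER_CUBIC))
E
```

```text
(no output)
```

View pics/s2.png

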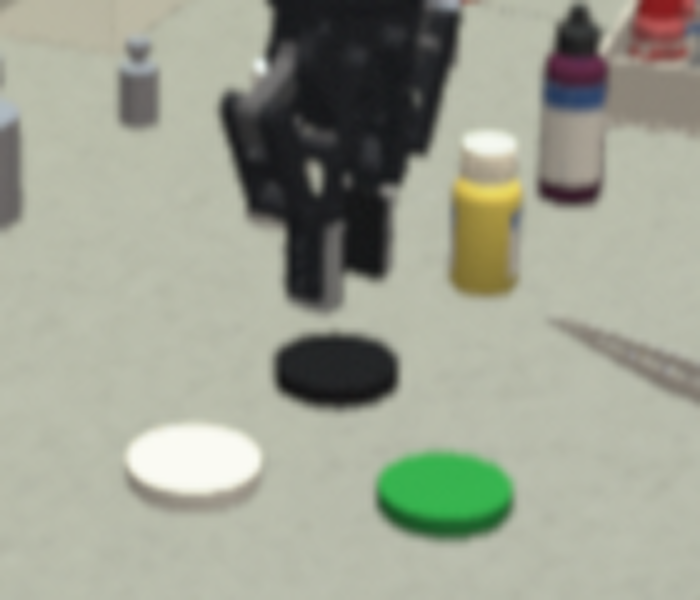

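```bash
python3 - <<'E'
from h import *
s=env.observe();p=np.array(s["position"]);print(p)
for n in("scene","top"):
    im=env.get_image(n);print(n,proj(im,p),proj(im,p+[0,.015,0]),proj(im,p-[0,.015,0]),proj(im,p+[0,.015,.02]))
    P=cloud(im)
    if n=="scene":
        for (v,u) in [(255,346),(258,342),(252,346),(248,344),(272,347),(250,355)]: print(v,u,P[v,u])
    m=(np.hypot(P[...,0]-p[0],P[...,1]-p[1])<.06)&(P[...,2]<.08)&(P[...,2]>.005)
    q=P[m];print(n,np.histogram(q[:,2],bins=np.arange(0,.085,.005)))
    if n=="top":cv2.imwrite("pics/t2.png",cv2.resize(im["color"][200:380,220:420],None,fx=4,fy=4))
E
```

```text
[ 0.44535266 -0.02880387  0.00062559]
scene (np.float64(346.75736316148823), np.float64(276.65730494855615)) (np.float64(342.85165943836904), np.float64(279.64581442188035)) (np.float64(350.58697214293), np.float64(273.7270205410573)) (np.float64(343.03839103206224), np.float64(270.47285816250286))
255 346 [ 0.43596401 -0.00762946  0.05863422]
258 342 [0.43846702 0.00283699 0.05590436]
252 346 [ 0.43614094 -0.00768334  0.06483586]
248 344 [ 0.44013672 -0.00673954  0.07250928]
272 347 [ 0.44514752 -0.02897393  0.01087715]
250 355 [ 0.43590158 -0.04198328  0.05568898]
scene (array([  0,  98, 196,   0,   0,   0,   0,   0,  28,  41,  50,  53,  53,
        54,  52,  52]), array([0.   , 0.005, 0.01 , 0.015, 0.02 , 0.025, 0.03 , 0.035, 0.04 ,
       0.045, 0.05 , 0.055, 0.06 , 0.065, 0.07 , 0.075, 0.08 ]))
top (np.float64(307.09919611623445), np.float64(284.5221169620464)) (np.float64(299.57593921513336), np.float64(284.39444435588774)) (np.float64(314.6242532951957), np.float64(284.6498201196231)) (np.float64(299.08096767374707), np.float64(283.361593343537))
top (array([0, 0, 0, 0, 0, 0, 0, 0, 0, 0, 0, 0, 0, 0, 0, 0]), array([0.   , 0.005, 0.01 , 0.015, 0.02 , 0.025, 0.03 , 0.035, 0.04 ,
       0.045, 0.05 , 0.055, 0.06 , 0.065, 0.07 , 0.075, 0.08 ]))
```

View pics/t2.png

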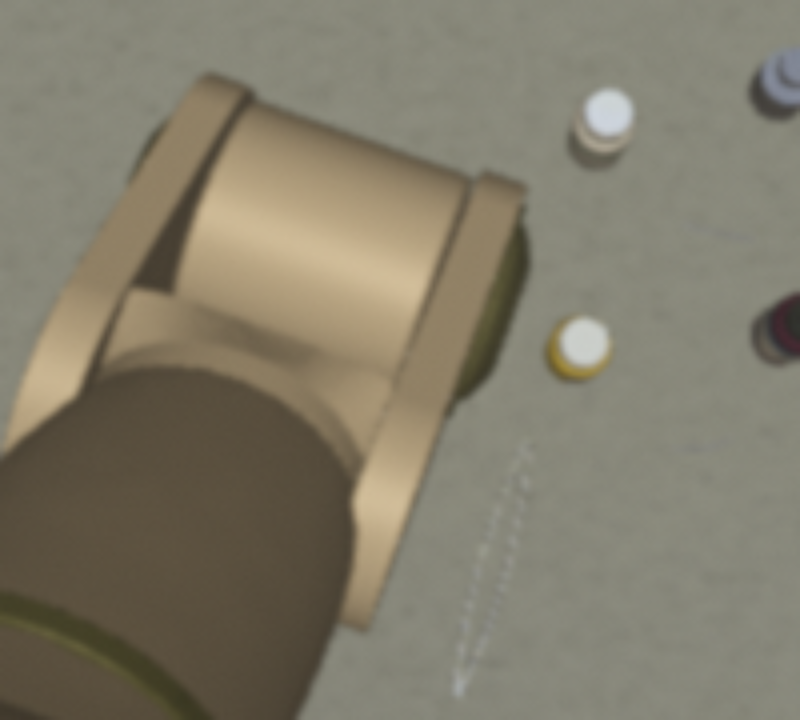

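```bash
python3 - <<'E'
from h import *
s=env.observe();p=np.array(s["position"])
im=env.get_image("scene");P=cloud(im)
m=(np.hypot(P[...,0]-p[0],P[...,1]-p[1])<.06)&(P[...,2]<.07)&(P[...,2]>.02)
q=P[m]
for lo in np.arange(.03,.07,.004):
    w=q[(q[:,2]>=lo)&(q[:,2]<lo+.004)]
    if len(w):
        L=w[w[:,1]>p[1]];Rr=w[w[:,1]<=p[1]]
        print(round(lo,3),len(w),"L",L.min(0)[:2] if len(L) else'',L.max(0)[:2] if len(L) else'',"R",Rr.min(0)[:2] if len(Rr) else'',Rr.max(0)[:2] if len(Rr) else '')
v,u=np.where(m);print(sorted(q[:,2])[:10]); i=v.argmax();print("lowest px",u[i],v[i],P[v[i],u[i]])
E
```

```text
0.038 7 L [ 0.44587192 -0.0063173 ] [ 0.44587192 -0.0063173 ] R [ 0.43648706 -0.05169311] [ 0.4524045  -0.04381848]
0.042 33 L [ 0.43467387 -0.01007619] [ 0.45414727 -0.00534792] R [ 0.43266333 -0.05175219] [ 0.44951742 -0.04271975]
0.046 27 L [ 0.43295291 -0.00841591] [ 0.45386371 -0.00149879] R [ 0.43288714 -0.04915548] [ 0.45239742 -0.04232258]
0.05 43 L [ 0.43265714 -0.01535426] [0.45195258 0.00391351] R [ 0.43317477 -0.05014646] [ 0.45215187 -0.04071599]
0.054 37 L [ 0.43396831 -0.0131133 ] [0.45204148 0.00122588] R [ 0.43170398 -0.05220095] [ 0.45157303 -0.04137811]
0.058 45 L [ 0.43436818 -0.01236244] [ 4.52209599e-01 -1.74302489e-04] R [ 0.43332551 -0.05093811] [ 0.45159055 -0.04159647]
0.062 44 L [ 0.43464943 -0.01317636] [0.4535296  0.00204576] R [ 0.43243763 -0.0474874 ] [ 0.45322244 -0.04053061]
0.066 43 L [ 0.4337469  -0.01400448] [ 4.52830438e-01 -1.53838516e-04] R [ 0.43196101 -0.04998231] [ 0.45167521 -0.04093017]
[np.float64(0.04050566609023704), np.float64(0.040591290257608055), np.float64(0.040941871618693504), np.float64(0.04146589286740728), np.float64(0.04151437876582488), np.float64(0.04178826516099407), np.float64(0.041908828812207), np.float64(0.04201128125894333), np.float64(0.04209565037077663), np.float64(0.04213467113764888)]
lowest px 341 262 [ 0.44587192 -0.0063173   0.04178827]
```

Reported TCP z is 0.6 mm, yet both the picture and depth put the fingertips ~40 mm up (pixel 341,262; x and y agree). I won't trust the reported z; I'll step down with depth checks.

```bash
cat > tip.py <<'E'
from h import *
s=env.observe();p=np.array(s["position"])
im=env.get_image("scene");P=cloud(im);q=P[(abs(P[...,0]-p[0])<.02)&(abs(P[...,1]-p[1])<.065)&(P[...,2]>.016)&(P[...,2]<p[2]+.1)]
for n,w in(("L",q[(q[:,1]>p[1])]),("R",q[q[:,1]<=p[1]])):
    z=np.sort(w[:,2]);print(n,"lowest z",z[:8].round(4), "minus p",(z[3]-p[2]).round(4))
print("p",p.round(4),"ft",s["ft_force"].round(1),"w",round(s["grip_width"],4),"t",s["time_s"])
E
python3 -m inch '60 0 0 0 0; 60 0 0 0 0; 60 0 0 10 0; 60 0 0 15 0; 60 0 0 15 0; 60 0 0 15 0'
python3 tip.py
```

```text
time_s: 5.48
position: [0.4454, -0.0288, -0.0144]
tool_rot: [[0.999, -0.042, -0.0], [-0.042, -0.999, 0.0], [-0.0, -0.0, -1.0]]
ft_force: [-0.4, -0.7, 0.2]
grip_width: 0.06
L lowest z [0.0297 0.0299 0.0308 0.0311 0.0316 0.0322 0.0325 0.0326] minus p 0.0455
R lowest z [0.0306 0.0307 0.0311 0.0313 0.0316 0.0318 0.0321 0.0322] minus p 0.0457
p [ 0.4454 -0.0288 -0.0144] ft [-0.4 -0.7  0.2] w 0.06 t 5.475
```

```bash

python3 -m inch '60 1 1 8 0; 60 1 1 14 0; 60 1 1 19 0; 60 1 1 22 0; 60 1 1 24 0; 60 1 1 24 0' 
python3 - <<'E'
from h import *
im=env.get_image("scene");cv2.imwrite("pics/s3.png",cv2.resize(im["color"][200:320,280:420],None,fx=5,fy=5,interpolation=cv2.INTER_CUBIC))
E
```

```text
time_s: 6.28
position: [0.4463, -0.0298, -0.0384]
tool_rot: [[0.999, -0.042, -0.0], [-0.042, -0.999, 0.0], [-0.0, -0.0, -1.0]]
ft_force: [-0.7, 0.0, -0.5]
grip_width: 0.06
```

View pics/s3.png

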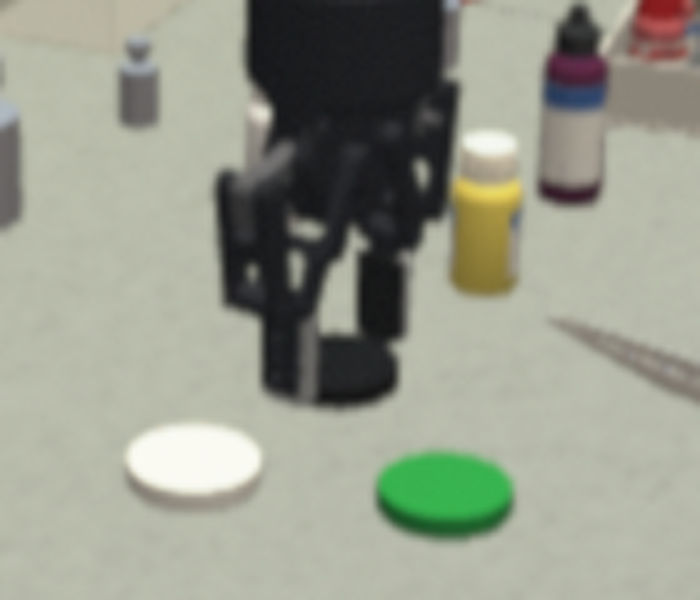

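Fingers now straddle the pad (crop 280,370 and 385,330). Close.

```bash

python3 -m inch '40 0 0 0 0; 40 0 0 0 0; 40 0 0 0 0; 40 0 0 0 0; 40 0 0 0 0; 40 0 0 -20 0; 40 0 0 -60 0; 40 0 0 -100 0; 40 0 0 -100 0; 40 0 0 -100 0' 40
python3 go.py .6284 .2306 .07 -2.3
python3 - <<'E'
from h import *
im=env.get_image("scene");cv2.imwrite("pics/s4.png",cv2.resize(im["color"][170:320,270:430],None,fx=4,fy=4,interpolation=cv2.INTER_CUBIC))
E
```

```text
time_s: 7.58
position: [0.4459, -0.0297, 0.0611]
tool_rot: [[0.999, -0.042, -0.001], [-0.042, -0.999, 0.0], [-0.001, -0.0, -1.0]]
ft_force: [-0.9, 0.4, -0.2]
grip_width: 0.047
shift [ 171.4 -267.8   -8.9] turn -0.1 at [ 0.4459 -0.0297  0.0611] yaw -2.4 t 7.575 ft [-0.9  0.4 -0.2] w 0.047
```

View pics/s4.png

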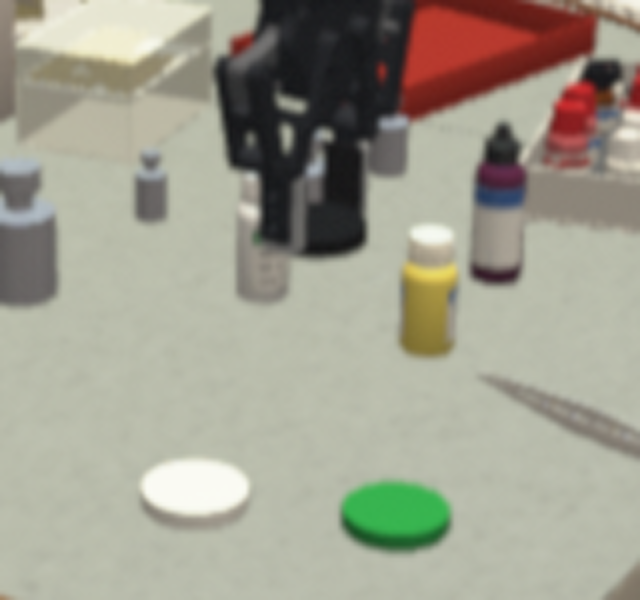

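```bash

python3 -m inch '40 171 -268 -9 0; 40 171 -268 -9 0; 40 171 -268 -9 0; 40 171 -268 -9 0; 40 171 -268 -9 0; 40 171 -268 -9 0; 40 171 -268 30 0; 40 171 -268 50 0; 40 171 -268 50 0; 40 171 -268 50 0' |tail -1
python3 go.py .6284 .2306 -.0190 -2.3
python3 - <<'E'
from h import *
im=env.get_image("scene");cv2.imwrite("pics/s5.png",cv2.resize(im["color"][200:360,120:320],None,fx=4,fy=4,interpolation=cv2.INTER_CUBIC))
E
```

```text
grip_width: 0.0473
shift [-0.3 -0.3 31.2] turn -0.1 at [0.6287 0.2303 0.0122] yaw -2.4 t 8.875 ft [-0.9 -0.4  0.2] w 0.0473
```

View pics/s5.png

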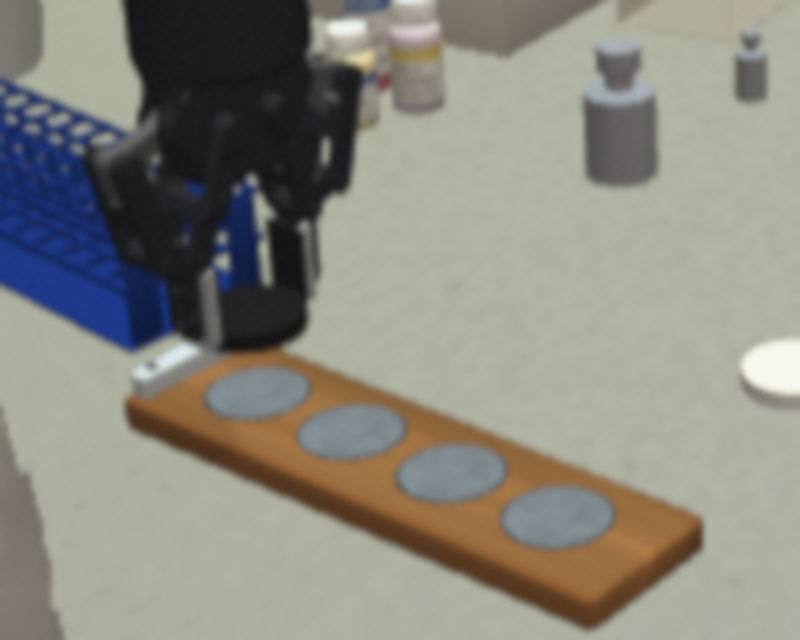

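```bash

python3 -m inch '40 0 0 12 0; 40 0 0 20 0; 40 0 0 26 0; 40 0 0 29 0; 40 0 0 31 0; 40 0 0 31 0; 40 0 0 31 0' |grep -v rot
python3 go.py .6284 .2306 -.0190 -2.3
python3 - <<'E'
from h import *
im=env.get_image("scene");cv2.imwrite("pics/s6.png",cv2.resize(im["color"][200:360,120:320],None,fx=4,fy=4,interpolation=cv2.INTER_CUBIC))
E
```

```text
time_s: 9.8
position: [0.6285, 0.2307, -0.0192]
ft_force: [-0.2, 0.3, -0.7]
grip_width: 0.0474
shift [-0.1  0.1 -0.2] turn -0.1 at [ 0.6285  0.2307 -0.0192] yaw -2.4 t 9.8 ft [-0.2  0.3 -0.7] w 0.0474
```

View pics/s6.png

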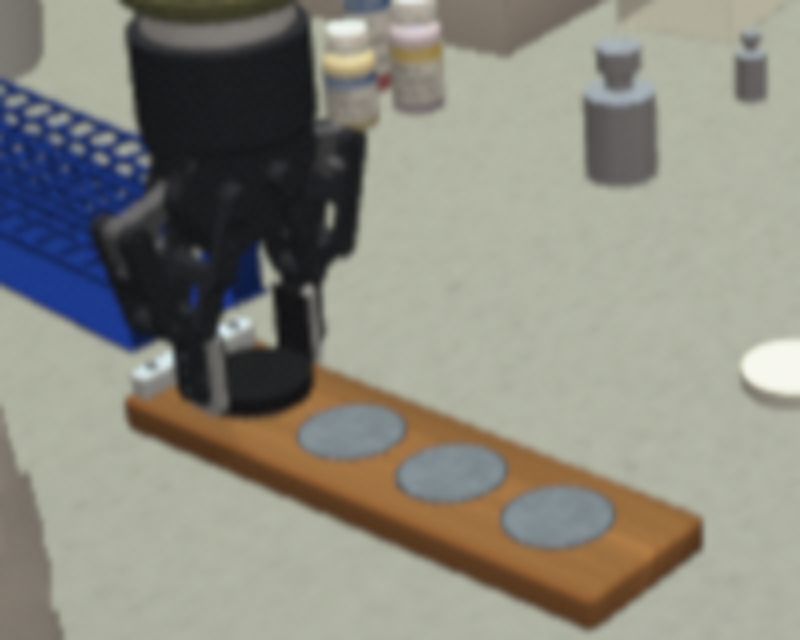

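```bash

python3 -m inch '40 0 0 1 0; 40 0 0 1 0; 40 0 0 1 0; 62 0 0 1 0; 62 0 0 1 0; 62 0 0 1 0; 62 0 0 -30 0; 62 0 0 -80 0; 62 0 0 -120 0; 62 0 0 -120 0' |grep -v rot
python3 go.py .658 -.079 .11 -2.3
```

```text
time_s: 11.1
position: [0.63, 0.231, 0.1042]
ft_force: [-0.1, 0.1, -0.3]
grip_width: 0.0616
shift [ 41.1 308.6  -6. ] turn -0.1 at [0.63   0.231  0.1042] yaw -2.4 t 11.1 ft [-0.1  0.1 -0.3] w 0.0616
```

```bash

python3 -m inch '62 41 309 0 0; 62 41 309 0 0; 62 41 309 0 0; 62 41 309 0 0; 62 41 309 0 0; 62 41 309 0 0; 62 41 309 0 0; 62 41 309 0 0' |grep -v rot
python3 - <<'E'
from h import *
np.set_printoptions(precision=4,suppress=True)
for n in("top","scene"):
    im=env.get_image(n);c=im["color"];h=cv2.cvtColor(c,cv2.COLOR_BGR2HSV);P=cloud(im)
    u0,v0=map(int,proj(im,(.6284,.2306,.028)))
    mm=np.zeros((480,640),np.uint8);mm[v0-22:v0+22,u0-25:u0+25]=1
    k=((h[...,2]<60)&(mm>0)).astype(np.uint8)
    for q in cv2.findContours(k,cv2.RETR_EXTERNAL,cv2.CHAIN_APPROX_NONE)[0]:
        if len(q)>20: e=cv2.fitEllipse(q);print(n,e,ray(im,*e[0],.027 if n=="top" else .024))
    m=(mm>0)&(h[...,2]<60);print("z",np.nanmedian(P[m][:,2]), np.nanpercentile(P[m][:,2],[5,95]),"mean",np.nanmean(P[m],0))
    if n=="top": cv2.imwrite("pics/t7.png",cv2.resize(c[150:310,130:430],None,fx=2.6,fy=2.6,interpolation=cv2.INTER_CUBIC))
    f=((h[...,1]<60)&(P[...,2]>.012)&(P[...,2]<.022)).astype(np.uint8);f[:, 300:]=0
    for q in cv2.findContours(f,cv2.RETR_EXTERNAL,cv2.CHAIN_APPROX_NONE)[0]:
        if len(q)>40 and cv2.contourArea(q)>150: e=cv2.fitEllipse(q);print(" felt",n,np.round(e[1],1),ray(im,*e[0],.018))
E
python3 go.py .658 -.079 .05 -2.3
```

```text
time_s: 12.1
position: [0.6562, -0.0781, 0.1003]
ft_force: [0.0, -0.2, -0.1]
grip_width: 0.0621
top ((180.3498077392578, 190.49737548828125), (22.788015365600586, 23.833024978637695), 90.13066864013672) [0.6276 0.2292 0.027 ]
z 0.028497090719985935 [0.0256 0.0312] mean [0.6273 0.2288 0.0284]
 felt top [13.9 22.7] [0.5187 0.2316 0.018 ]
 felt top [21.1 22.2] [0.5704 0.2328 0.018 ]
scene ((183.33645629882812, 295.37945556640625), (15.190117835998535, 27.42717742919922), 83.86247253417969) [0.629  0.2296 0.024 ]
z 0.028860272431951328 [0.0237 0.0306] mean [0.623  0.2349 0.0284]
 felt scene [ 6.9 83.3] [0.3387 0.4275 0.018 ]
 felt scene [14.7 27.9] [0.4555 0.2354 0.018 ]
 felt scene [13.8 27.1] [0.5136 0.2329 0.018 ]
 felt scene [12.8 26.5] [0.5721 0.2303 0.018 ]
 felt scene [16.7 48.3] [1.3421 0.0105 0.018 ]
shift [ 1.7  0.6 50.6] turn -0.0 at [ 0.6564 -0.0783  0.1006] yaw -2.3 t 12.2 ft [-0.7 -0.5  0.2] w 0.0617
```

View pics/t7.png

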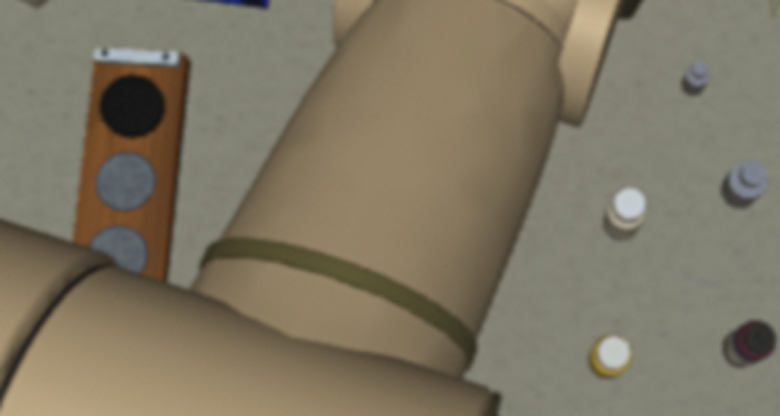

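```bash

python3 -m inch '62 2 0 30 0; 62 2 0 60 0; 62 2 0 60 0; 62 2 0 60 0; 62 2 0 60 0; 62 2 0 60 0' |grep -v rot
python3 go.py .6584 -.0787 -.0265 -2.3; python3 tip.py
python3 - <<'E'
from h import *
im=env.get_image("scene");cv2.imwrite("pics/s8.png",cv2.resize(im["color"][150:290,210:350],None,fx=4,fy=4,interpolation=cv2.INTER_CUBIC))
E
```

```text
time_s: 12.95
position: [0.6587, -0.0799, 0.0416]
ft_force: [0.4, 0.4, -0.3]
grip_width: 0.0618
shift [-0.5 -1.2 68.1] turn -0.1 at [ 0.6587 -0.0799  0.0416] yaw -2.4 t 12.95 ft [ 0.4  0.4 -0.3] w 0.0618
L lowest z [0.0161 0.0165 0.0165 0.0169 0.0172 0.0172 0.0173 0.0175] minus p -0.0247
R lowest z [0.0196 0.0228 0.0344 0.038  0.0391 0.0428 0.0466 0.0487] minus p -0.0036
p [ 0.6587 -0.0799  0.0416] ft [ 0.4  0.4 -0.3] w 0.0618 t 12.95
```

View pics/s8.png

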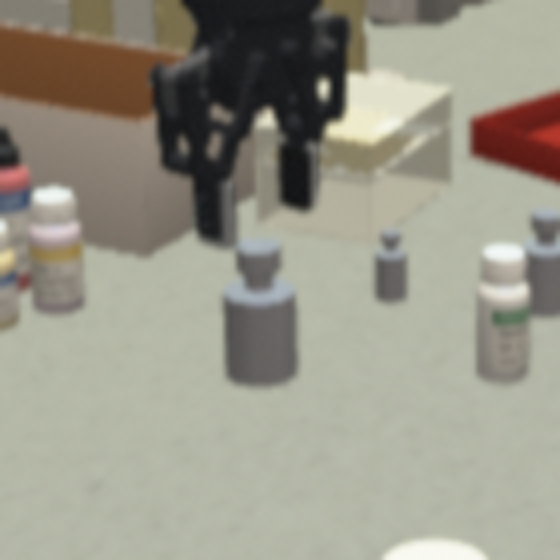

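```bash

python3 -m inch '62 0 -1 15 0; 62 0 -1 28 0; 62 0 -1 40 0; 62 0 -1 52 0; 62 0 -1 60 0; 62 0 -1 68 0; 62 0 -1 68 0; 62 0 -1 68 0' |grep -v rot
python3 - <<'E'
from h import *
im=env.get_image("scene");cv2.imwrite("pics/s9.png",cv2.resize(im["color"][150:290,210:350],None,fx=4,fy=4,interpolation=cv2.INTER_CUBIC))
E
```

```text
time_s: 14.05
position: [0.6587, -0.0789, -0.027]
ft_force: [0.5, -0.4, 0.5]
grip_width: 0.0624
```

View pics/s9.png

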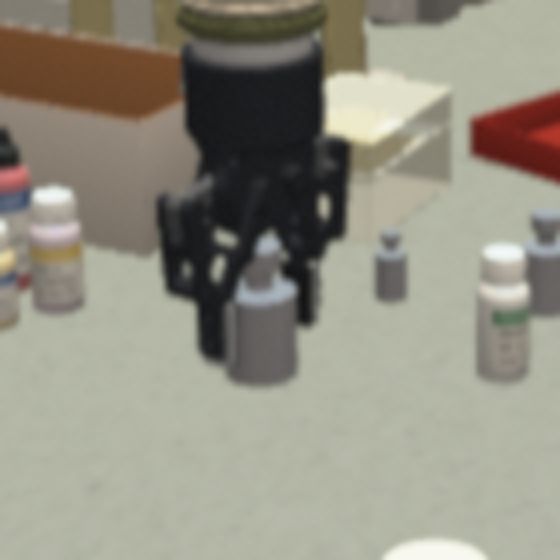

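```bash
python3 - <<'E'
from h import *
im=env.get_image("scene");P=cloud(im)
pr=lambda X:tuple(np.round((np.array(proj(im,X))-[210,150])*4))
x,y=.6587,-.0789
for X in [(x,y+.031,.018),(x-.011,y+.031,.018),(x-.011,y+.046,.018),(x,y-.031,.018),(x-.011,y-.031,.018),(x,y,.0),(x,y,.076)]: print(X,pr(X))
for u,v in[(208,330),(215,350),(208,300),(305,300),(310,315),(262,330)]: print(u,v,P[150+v//4,210+u//4])
E
```

```text
(0.6587, -0.0479, 0.018) (np.float64(224.0), np.float64(364.0))
(0.6476999999999999, -0.0479, 0.018) (np.float64(240.0), np.float64(369.0))
(0.6476999999999999, -0.0329, 0.018) (np.float64(223.0), np.float64(379.0))
(0.6587, -0.1099, 0.018) (np.float64(292.0), np.float64(326.0))
(0.6476999999999999, -0.1099, 0.018) (np.float64(308.0), np.float64(331.0))
(0.6587, -0.0789, 0.0) (np.float64(259.0), np.float64(375.0))
(0.6587, -0.0789, 0.076) (np.float64(255.0), np.float64(246.0))
208 330 [ 0.65676026 -0.03306526  0.04505626]
215 350 [ 0.65614078 -0.03499501  0.03294201]
208 300 [ 0.64752307 -0.02247991  0.06686723]
305 300 [ 0.65121886 -0.11177322  0.03497301]
310 315 [ 0.64829669 -0.11128622  0.02859395]
262 330 [ 0.6445888  -0.06227161  0.03741393]
```

```bash
python3 - <<'E'
from h import *
im=env.get_image("scene");P=cloud(im);p=env.observe()["position"]
h=cv2.cvtColor(im["color"],cv2.COLOR_BGR2HSV)
for n,a,b in(("L",p[1]+.026,p[1]+.06),("R",p[1]-.06,p[1]-.026)):
    m=(abs(P[...,0]-p[0])<.02)&(P[...,1]>a)&(P[...,1]<b)&(P[...,2]>.008)&(P[...,2]<.08)
    q=P[m];i=np.argsort(q[:,2]);print(n,q[i[:6]].round(4))
v,u=np.where(h[...,2]<45)
for lo,hi in((258,266),(284,291)):
    s=(u>=lo)&(u<=hi)&(v<250);print(lo,[(c,v[s&(u==c)].max()) for c in range(lo,hi+1) if (s&(u==c)).any()])
E
```

```text
L [[ 0.6678 -0.0456  0.0168]
 [ 0.6624 -0.0423  0.0194]
 [ 0.652  -0.0428  0.0194]
 [ 0.6671 -0.0448  0.0197]
 [ 0.6687 -0.0434  0.0198]
 [ 0.6531 -0.0407  0.0199]]
R [[ 0.6515 -0.1116  0.0181]
 [ 0.656  -0.114   0.0186]
 [ 0.6558 -0.11    0.02  ]
 [ 0.6465 -0.1123  0.0214]
 [ 0.6476 -0.1101  0.022 ]
 [ 0.6471 -0.1171  0.022 ]]
258 [(258, np.int64(223)), (259, np.int64(224)), (260, np.int64(231)), (261, np.int64(237)), (262, np.int64(238)), (263, np.int64(238)), (264, np.int64(238)), (265, np.int64(237)), (266, np.int64(224))]
284 [(284, np.int64(220)), (285, np.int64(229)), (286, np.int64(229)), (287, np.int64(213)), (288, np.int64(213)), (289, np.int64(213)), (290, np.int64(211)), (291, np.int64(209))]
```

Tips at z ≈ 18 mm, straddling the weight — as predicted. Grip and lift.

```bash

python3 -m inch '30 0 0 0 0; 30 0 0 0 0; 30 0 0 0 0; 30 0 0 0 0; 30 0 0 0 0; 30 0 0 0 0; 30 0 0 -20 0; 30 0 0 -60 0; 30 0 0 -100 0; 30 0 0 -100 0' 70|grep -v rot
python3 go.py .6283 .2294 .074 -2.3
python3 - <<'E'
from h import *
im=env.get_image("scene");cv2.imwrite("pics/s10.png",cv2.resize(im["color"][100:290,210:350],None,fx=3,fy=3,interpolation=cv2.INTER_CUBIC))
E
```

```text
time_s: 15.45
position: [0.6595, -0.0792, 0.0746]
ft_force: [0.1, -0.3, -6.0]
grip_width: 0.0383
shift [ -44.1 -307.1   -0. ] turn -0.1 at [ 0.6595 -0.0792  0.0746] yaw -2.4 t 15.45 ft [ 0.1 -0.3 -6. ] w 0.0383
```

View pics/s10.png

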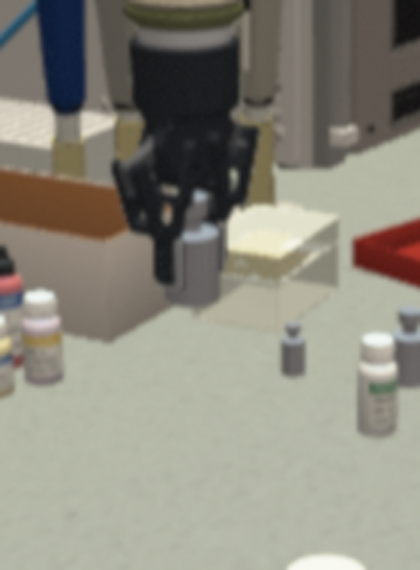

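```bash

python3 -m inch '30 -44 -307 0 0; 30 -44 -307 0 0; 30 -44 -307 0 0; 30 -44 -307 0 0; 30 -44 -307 0 0; 30 -44 -307 0 0; 30 -44 -307 0 0; 30 -44 -307 30 0; 30 -44 -307 50 0; 30 -44 -307 50 0' |tail -2
python3 -m inch '30 0 0 0 0; 30 0 0 0 0'|tail -2
python3 go.py .6286 .2299 .0025 -2.3
python3 - <<'E'
from h import *
im=env.get_image("scene");cv2.imwrite("pics/s11.png",cv2.resize(im["color"][160:340,110:310],None,fx=3,fy=3,interpolation=cv2.INTER_CUBIC))
E
```

```text
ft_force: [0.0, -0.2, -5.0]
grip_width: 0.0381
ft_force: [-1.2, 0.0, -4.7]
grip_width: 0.0385
shift [ 0.5 -0.5 21.1] turn -0.1 at [0.628  0.2295 0.0236] yaw -2.4 t 17.0 ft [-1.2  0.  -4.7] w 0.0385
```

View pics/s11.png

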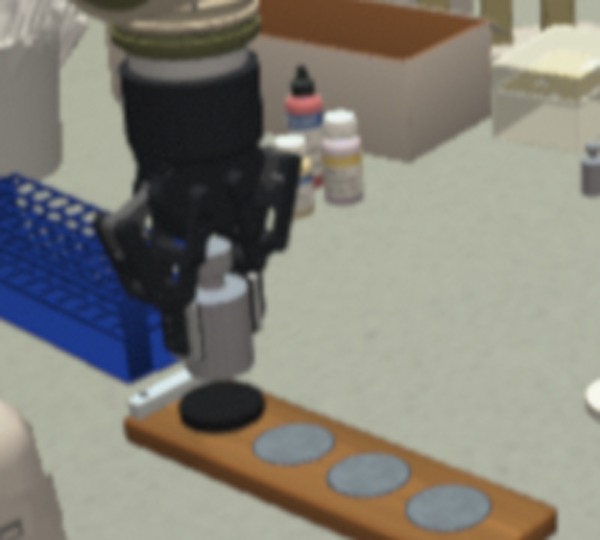

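```bash
python3 - <<'E'
from h import *
print(fit("a",(.628,.2295),.0505,("scene",)))
E
python3 -m inch '30 0 0 10 0; 30 0 0 15 0; 30 0 0 18 0; 30 0 0 20 0; 30 0 0 20 0; 30 0 0 20 0' |grep -v rot
```

```text
{'scene': (array([0.6276, 0.2313]), 580, array([0.6168, 0.2375, 0.1633]), 1232)}
time_s: 17.85
position: [0.6275, 0.2298, 0.0028]
ft_force: [-0.1, -0.7, -6.1]
grip_width: 0.0383
```

```bash

python3 -m inch '30 1 0 1 0; 30 1 0 1 0; 30 1 0 1 0' |grep -v rot
python3 -m inch '30 0 0 1 0; 30 0 0 1 0; 30 0 0 1 0' |grep -v rot
```

```text
time_s: 18.23
position: [0.6284, 0.2297, 0.0016]
ft_force: [0.3, 0.2, -5.7]
grip_width: 0.0388
time_s: 18.6
position: [0.6285, 0.2297, 0.0012]
ft_force: [-2.7, -1.4, 3.6]
grip_width: 0.0384
```

```bash

python3 -m inch '42 0 0 0 0; 50 0 0 0 0; 60 0 0 0 0; 60 0 0 0 0; 60 0 0 0 0; 60 0 0 -20 0; 60 0 0 -60 0; 60 0 0 -110 0; 60 0 0 -110 0; 60 0 0 -110 0' |grep -v rot
python3 go.py .5745 -.2435 .1 -2.3
```

```text
time_s: 19.85
position: [0.6279, 0.2296, 0.1099]
ft_force: [-0.4, 0.0, -0.8]
grip_width: 0.0603
shift [-33.5 474.9  10.1] turn -0.1 at [0.6279 0.2296 0.1099] yaw -2.4 t 19.85 ft [-0.4  0.  -0.8] w 0.0603
```

```bash

python3 -m inch '55 -33 475 0 0; 55 -33 475 0 0; 55 -33 475 0 0; 55 -33 475 0 0; 55 -33 475 0 0; 55 -33 475 0 0; 55 -33 475 0 0; 55 -33 475 0 0; 55 -33 475 0 0; 55 -33 475 0 0' |grep -v rot
python3 go.py .5745 -.2435 -.0285 -2.3
python3 - <<'E'
from h import *
for n,z in(("top",.028),("scene",.028)):
    im=env.get_image(n);c=im["color"]
    print(n,fit("a",(.6285,.2295),.028,(n,)))
    if n=="scene":
        cv2.imwrite("pics/s12.png",cv2.resize(c[160:340,110:410],None,fx=2.6,fy=2.6,interpolation=cv2.INTER_CUBIC))
E
```

```text
time_s: 21.1
position: [0.575, -0.2426, 0.1095]
ft_force: [0.1, 0.7, -0.4]
grip_width: 0.0549
shift [ -0.2   1.1 137.9] turn -0.1 at [ 0.575  -0.2426  0.1095] yaw -2.4 t 21.1 ft [ 0.1  0.7 -0.4] w 0.0549
top {'top': (array([0.6289, 0.2289]), 166, array([0.6278, 0.2276, 0.1038]), 147)}
scene {'scene': (array([0.628 , 0.2288]), 481, array([0.6243, 0.2325, 0.1034]), 121)}
```

View pics/s12.png

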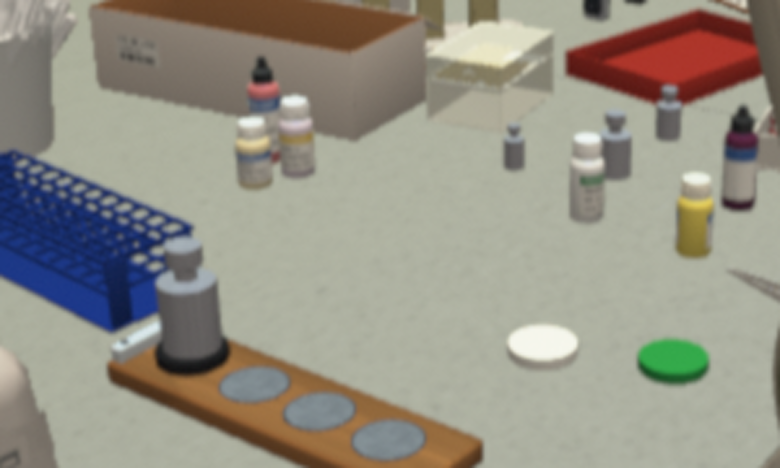

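```bash

python3 -m inch '55 0 1 40 0; 55 0 1 75 0; 55 0 1 95 0; 55 0 1 110 0; 55 0 1 120 0; 55 0 1 128 0; 55 0 1 134 0; 55 0 1 134 0; 55 0 1 134 0' |grep -v rot
python3 go.py .5745 -.2435 -.0245 -2.3
python3 - <<'E'
from h import *
im=env.get_image("scene");cv2.imwrite("pics/s13.png",cv2.resize(im["color"][140:290,290:440],None,fx=4,fy=4,interpolation=cv2.INTER_CUBIC))
E
```

```text
time_s: 22.42
position: [0.5756, -0.2446, -0.023]
ft_force: [-0.7, -0.9, 0.4]
grip_width: 0.0556
shift [-1.1 -1.1  1.5] turn -0.1 at [ 0.5756 -0.2446 -0.023 ] yaw -2.4 t 22.425 ft [-0.7 -0.9  0.4] w 0.0556
```

View pics/s13.png

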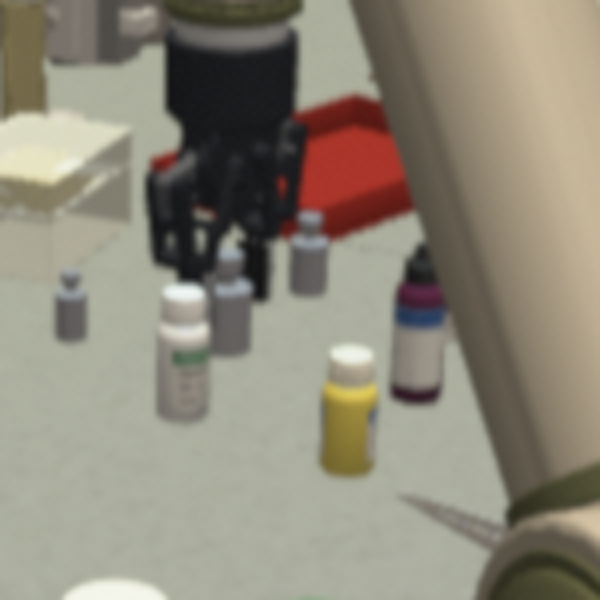

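```bash

python3 -m inch '55 -1 -1 2 0; 22 -1 -1 2 0; 22 -1 -1 2 0; 22 -1 -1 2 0; 22 -1 -1 2 0; 22 -1 -1 2 0; 22 -1 -1 -20 0; 22 -1 -1 -60 0; 22 -1 -1 -105 0; 22 -1 -1 -105 0' 50|grep -v rot
python3 go.py .5707 .2312 .1 -2.3
python3 - <<'E'
from h import *
im=env.get_image("scene");cv2.imwrite("pics/s14.png",cv2.resize(im["color"][100:290,290:440],None,fx=3,fy=3,interpolation=cv2.INTER_CUBIC))
E
```

```text
time_s: 23.72
position: [0.5757, -0.2443, 0.0845]
ft_force: [-0.6, 0.1, -3.9]
grip_width: 0.0284
shift [ -24.9 -474.8  -17.1] turn -0.1 at [ 0.5757 -0.2443  0.0845] yaw -2.4 t 23.725 ft [-0.6  0.1 -3.9] w 0.0284
```

View pics/s14.png

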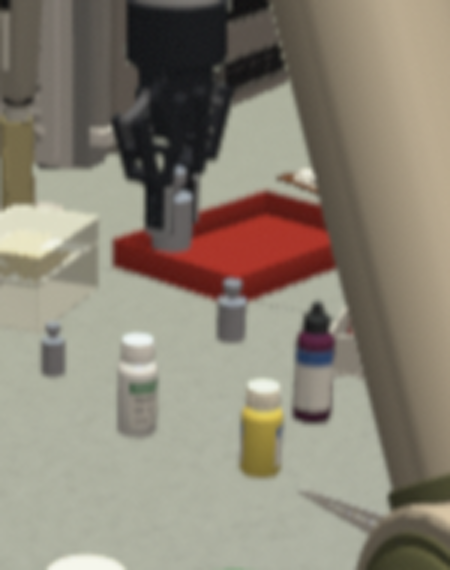

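```bash

python3 -m inch '22 -24 -476 0 0; 22 -24 -476 0 0; 22 -24 -476 0 0; 22 -24 -476 0 0; 22 -24 -476 0 0; 22 -24 -476 0 0; 22 -24 -476 0 0; 22 -24 -476 0 0; 22 -24 -476 0 0; 22 -24 -476 0 0' |tail -2
python3 -m inch '22 0 0 30 0; 22 0 0 60 0; 22 0 0 70 0; 22 0 0 70 0; 22 0 0 70 0; 22 0 0 70 0'|tail -2
python3 go.py .5712 .2320 -.0065 -2.3
python3 - <<'E'
from h import *
im=env.get_image("scene");cv2.imwrite("pics/s15.png",cv2.resize(im["color"][160:340,110:310],None,fx=3,fy=3,interpolation=cv2.INTER_CUBIC))
print(fit("b",(.571,.232),.038,("scene",)))
E
```

```text
ft_force: [-0.1, -0.3, -1.8]
grip_width: 0.028
ft_force: [0.1, -0.9, -2.2]
grip_width: 0.0285
shift [ 0.2  1.2 19.1] turn -0.1 at [0.571  0.2332 0.0126] yaw -2.4 t 25.775 ft [ 0.1 -0.9 -2.2] w 0.0285
{'scene': (array([0.57  , 0.2337]), 315, array([0.5612, 0.2342, 0.1319]), 987)}
```

View pics/s15.png

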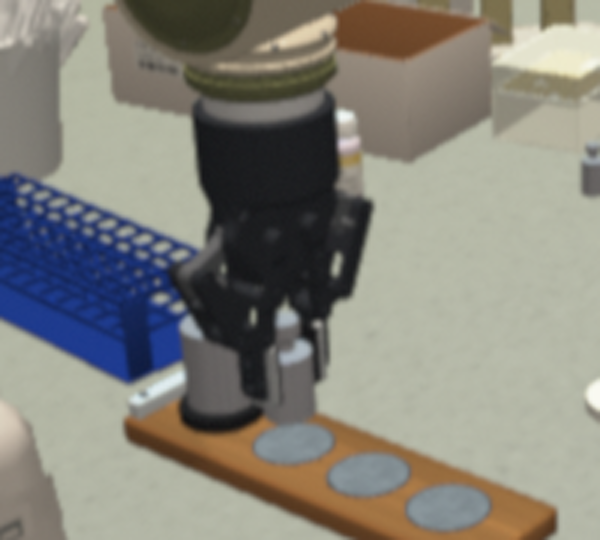

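```bash

python3 -m inch '22 0 1 6 0; 22 0 1 11 0; 22 0 1 15 0; 22 0 1 18 0; 22 0 1 18 0; 22 0 1 18 0'|grep -v rot
python3 -m inch '22 0 0 1 0; 22 0 0 1 0; 22 0 0 1 0'|grep -v rot
```

```text
time_s: 26.62
position: [0.5705, 0.2322, -0.0062]
ft_force: [-0.3, -0.4, -2.3]
grip_width: 0.0284
time_s: 27.0
position: [0.5706, 0.2322, -0.0071]
ft_force: [-0.5, 2.0, 1.4]
grip_width: 0.0287
```

```bash

python3 -m inch '32 0 0 0 0; 40 0 0 0 0; 50 0 0 0 0; 50 0 0 0 0; 50 0 0 0 0; 50 0 0 -20 0; 50 0 0 -60 0; 50 0 0 -110 0; 50 0 0 -110 0; 50 0 0 -110 0' |grep -v rot
python3 go.py .578 -.351 .11 -2.3
```

```text
time_s: 28.25
position: [0.57, 0.2321, 0.102]
ft_force: [0.1, -0.3, -1.2]
grip_width: 0.0501
shift [ 32.5 582.2  -7.9] turn -0.1 at [0.57   0.2321 0.102 ] yaw -2.4 t 28.25 ft [ 0.1 -0.3 -1.2] w 0.0501
```

```bash

python3 -m inch '50 32 582 0 0; 50 32 582 0 0; 50 32 582 0 0; 50 32 582 0 0; 50 32 582 0 0; 50 32 582 0 0; 50 32 582 0 0; 50 32 582 0 0; 50 32 582 0 0; 50 32 582 0 0' |tail -1
python3 -m inch '50 0 0 0 0; 50 0 0 0 0; 50 0 0 0 0'|tail -2
python3 go.py .578 -.351 -.0275 -2.3
python3 - <<'E'
from h import *
print(fit("b",(.571,.232),.018),fit("a",(.6285,.2295),.028))
im=env.get_image("top");cv2.imwrite("pics/t16.png",im["color"])
E
```

```text
grip_width: 0.0498
ft_force: [-0.6, -0.2, -1.6]
grip_width: 0.05
shift [ -0.2   2.1 130.3] turn 0.0 at [ 0.5783 -0.3489  0.1028] yaw -2.3 t 29.875 ft [-0.6 -0.2 -1.6] w 0.05
{'top': (array([0.571 , 0.2314]), 78, array([0.57  , 0.2302, 0.0775]), 84), 'scene': (array([0.5704, 0.2313]), 272, array([0.5674, 0.2347, 0.0773]), 82)} {'top': (array([0.6287, 0.2289]), 165, array([0.6279, 0.2279, 0.1036]), 144), 'scene': (array([0.6281, 0.2289]), 482, array([0.6242, 0.2328, 0.1035]), 122)}
```

View pics/t16.png

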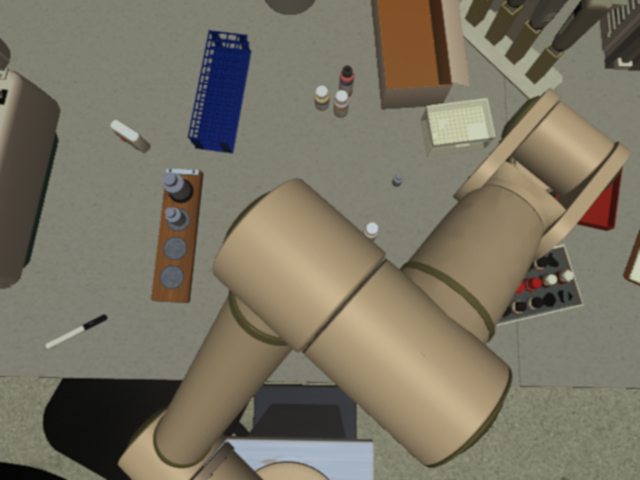

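```bash

python3 -m inch '42 0 2 40 0; 42 0 2 75 0; 42 0 2 95 0; 42 0 2 95 0; 42 0 2 95 0' |grep -v rot
python3 go.py .578 -.351 -.0285 -2.3
python3 - <<'E'
from h import *
im=env.get_image("scene");cv2.imwrite("pics/s17.png",cv2.resize(im["color"][140:260,320:440],None,fx=5,fy=5,interpolation=cv2.INTER_CUBIC))
E
```

```text
time_s: 30.75
position: [0.5784, -0.3531, 0.0088]
ft_force: [-0.3, 0.3, 0.4]
grip_width: 0.0419
shift [-0.5 -2.1 37.3] turn -0.1 at [ 0.5784 -0.3531  0.0088] yaw -2.4 t 30.75 ft [-0.3  0.3  0.4] w 0.0419
```

View pics/s17.png

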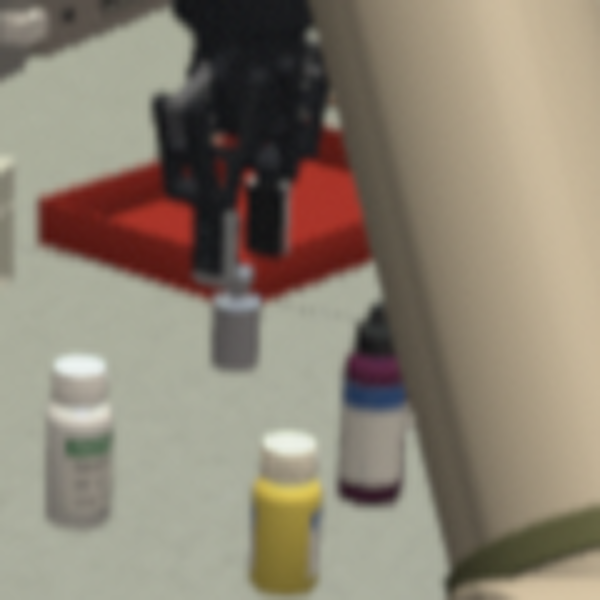

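```bash

python3 -m inch '42 0 -2 12 0; 42 0 -2 22 0; 42 0 -2 31 0; 42 0 -2 37 0; 42 0 -2 37 0; 42 0 -2 37 0' |grep -v rot
python3 go.py .578 -.351 -.0285 -2.3
python3 - <<'E'
from h import *
im=env.get_image("scene");cv2.imwrite("pics/s18.png",cv2.resize(im["color"][140:260,320:440],None,fx=5,fy=5,interpolation=cv2.INTER_CUBIC))
E
```

```text
time_s: 31.55
position: [0.5781, -0.3509, -0.0291]
ft_force: [0.3, 0.1, -1.0]
grip_width: 0.0419
shift [-0.1  0.1 -0.6] turn -0.1 at [ 0.5781 -0.3509 -0.0291] yaw -2.4 t 31.55 ft [ 0.3  0.1 -1. ] w 0.0419
```

View pics/s18.png

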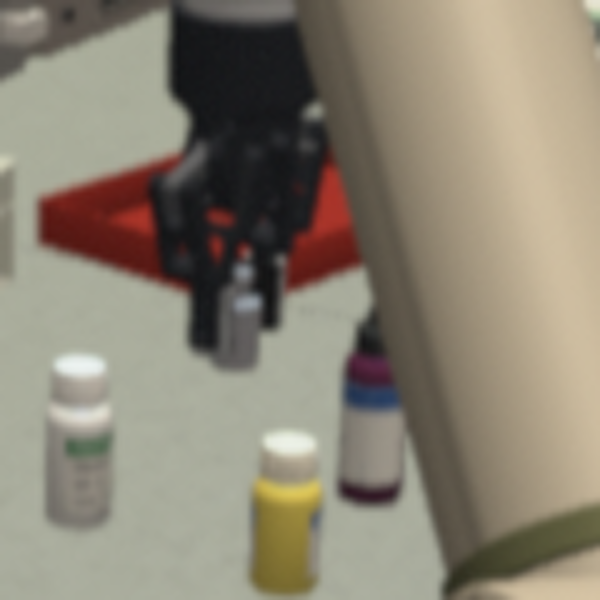

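Straddled. Grip and lift.

```bash

python3 -m inch '16 0 0 0 0; 16 0 0 0 0; 16 0 0 0 0; 16 0 0 0 0; 16 0 0 0 0; 16 0 0 -20 0; 16 0 0 -60 0; 16 0 0 -110 0; 16 0 0 -120 0; 16 0 0 -120 0' 40|grep -v rot
python3 go.py .5131 .2345 .09 -2.3
```

```text
time_s: 32.85
position: [0.5777, -0.3505, 0.09]
ft_force: [0.2, -0.4, -2.1]
grip_width: 0.0223
shift [-8.910e+01 -5.817e+02  3.000e-01] turn -0.1 at [ 0.5777 -0.3505  0.09  ] yaw -2.4 t 32.85 ft [ 0.2 -0.4 -2.1] w 0.0223
```

```bash

python3 -m inch '16 -89 -582 0 0; 16 -89 -582 0 0; 16 -89 -582 0 0; 16 -89 -582 0 0; 16 -89 -582 0 0; 16 -89 -582 0 0; 16 -89 -582 0 0; 16 -89 -582 0 0; 16 -89 -582 0 0; 16 -89 -582 0 0' |tail -2
python3 -m inch '16 0 0 0 0; 16 0 0 30 0; 16 0 0 60 0; 16 0 0 80 0; 16 0 0 80 0; 16 0 0 80 0; 16 0 0 80 0'|tail -2
python3 go.py .5131 .2345 -.0105 -2.3
python3 - <<'E'
from h import *
im=env.get_image("scene");cv2.imwrite("pics/s19.png",cv2.resize(im["color"][160:340,110:310],None,fx=3,fy=3,interpolation=cv2.INTER_CUBIC))
E
```

```text
ft_force: [0.4, -0.4, -0.4]
grip_width: 0.0227
ft_force: [0.2, 0.2, -0.4]
grip_width: 0.0227
shift [-0.9 -0.1 21.9] turn -0.1 at [0.514  0.2344 0.0114] yaw -2.4 t 34.975 ft [ 0.2  0.2 -0.4] w 0.0227
```

View pics/s19.png

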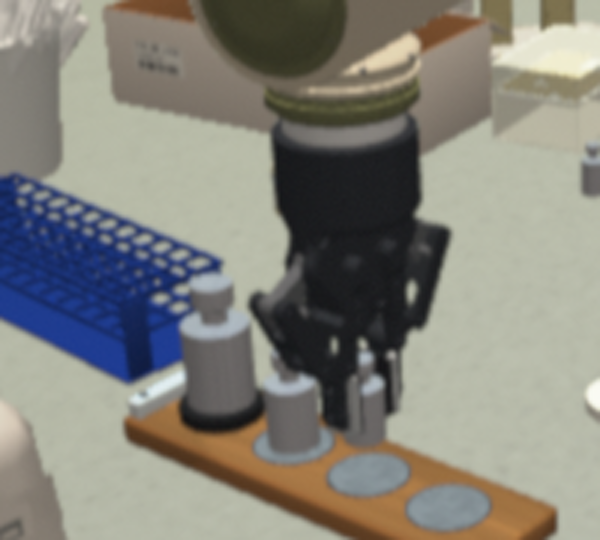

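```bash

python3 -m inch '16 -1 0 8 0; 16 -1 0 14 0; 16 -1 0 18 0; 16 -1 0 21 0; 16 -1 0 21 0; 16 -1 0 21 0'|grep -v rot
python3 -m inch '16 0 0 1 0; 16 0 0 1 0; 16 0 0 1 0'|grep -v rot
```

```text
time_s: 35.78
position: [0.5126, 0.2346, -0.0103]
ft_force: [-0.5, -0.6, -1.3]
grip_width: 0.0226
time_s: 36.15
position: [0.5127, 0.2346, -0.0109]
ft_force: [-1.0, -1.1, 5.9]
grip_width: 0.0229
```

Contact (+6 N); release and lift.

```bash

python3 -m inch '26 0 0 0 0; 34 0 0 0 0; 42 0 0 0 0; 42 0 0 0 0; 42 0 0 0 0; 42 0 0 -20 0; 42 0 0 -60 0; 42 0 0 -120 0; 42 0 0 -120 0; 42 0 0 -120 0' |grep -v rot
python3 go.py .6593 -.208 .11 -2.3
```

```text
time_s: 37.4
position: [0.5121, 0.2345, 0.1082]
ft_force: [-0.6, -0.2, -1.0]
grip_width: 0.0419
shift [165.7 435.9  -1.9] turn -0.1 at [0.5121 0.2345 0.1082] yaw -2.4 t 37.4 ft [-0.6 -0.2 -1. ] w 0.0419
```

```bash

python3 -m inch '42 166 436 0 0; 42 166 436 0 0; 42 166 436 0 0; 42 166 436 0 0; 42 166 436 0 0; 42 166 436 0 0; 42 166 436 0 0; 42 166 436 0 0; 42 166 436 0 0; 42 166 436 0 0' |tail -1
python3 -m inch '42 0 0 0 0; 42 0 0 40 0; 42 0 0 75 0; 42 0 0 90 0; 42 0 0 95 0; 42 0 0 95 0; 42 0 0 95 0'|tail -2
python3 go.py .6593 -.208 -.0315 -2.3
python3 - <<'E'
from h import *
print(fit("c",(.513,.2345),.018),fit("b",(.571,.2316),.018))
im=env.get_image("scene");cv2.imwrite("pics/s20.png",cv2.resize(im["color"][100:340,110:430],None,fx=2.5,fy=2.5,interpolation=cv2.INTER_CUBIC))
E
```

```text
grip_width: 0.042
ft_force: [-0.1, 0.5, 0.3]
grip_width: 0.0419
shift [-1.4 -0.2 46.5] turn -0.1 at [ 0.6606 -0.2082  0.015 ] yaw -2.4 t 39.525 ft [-0.1  0.5  0.3] w 0.0419
{'top': (None, 0, None, 0), 'scene': (array([0.5126, 0.2338]), 182, array([0.5101, 0.2364, 0.0671]), 65)} {'top': (None, 0, None, 0), 'scene': (array([0.5702, 0.2313]), 284, array([0.5671, 0.2348, 0.0776]), 80)}
```

View pics/s20.png

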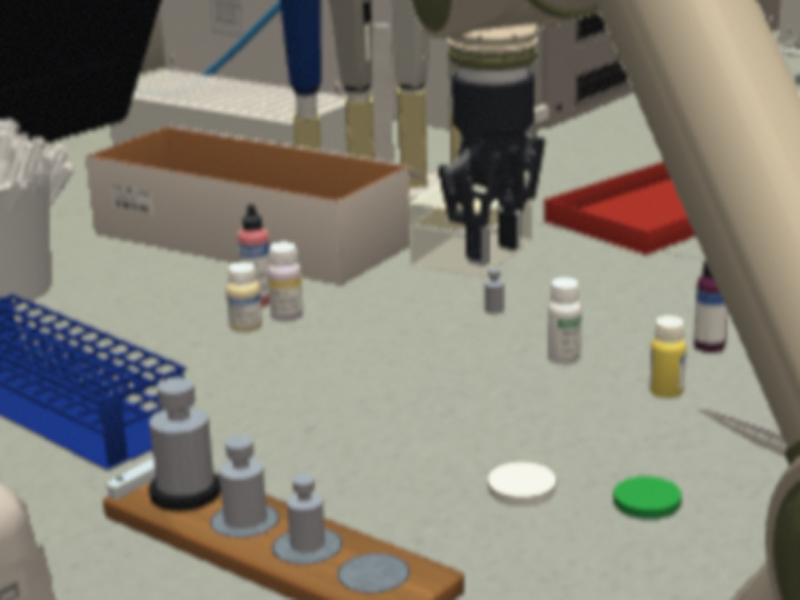

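```bash

python3 -m inch '42 -1 0 15 0; 42 -1 0 27 0; 42 -1 0 36 0; 42 -1 0 43 0; 42 -1 0 46 0; 42 -1 0 46 0; 42 -1 0 46 0' |grep -v rot
python3 go.py .6593 -.208 -.0315 -2.3
python3 - <<'E'
from h import *
im=env.get_image("scene");cv2.imwrite("pics/s21.png",cv2.resize(im["color"][140:260,240:380],None,fx=5,fy=5,interpolation=cv2.INTER_CUBIC))
E
```

```text
time_s: 40.65
position: [0.6592, -0.2081, -0.032]
ft_force: [-0.3, 0.0, 0.8]
grip_width: 0.0419
shift [ 0.1 -0.1 -0.5] turn -0.1 at [ 0.6592 -0.2081 -0.032 ] yaw -2.4 t 40.65 ft [-0.3  0.   0.8] w 0.0419
```

View pics/s21.png

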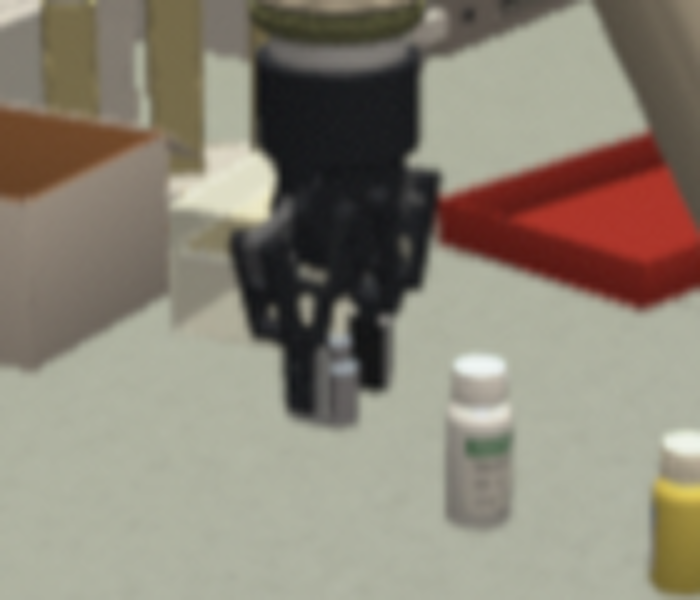

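```bash

python3 -m inch '10 0 0 0 0; 10 0 0 0 0; 10 0 0 0 0; 10 0 0 0 0; 10 0 0 0 0; 10 0 0 0 0; 10 0 0 -20 0; 10 0 0 -60 0; 10 0 0 -110 0; 10 0 0 -120 0' 30|grep -v rot
python3 -m inch '10 0 0 0 0; 10 0 0 0 0'|tail -1
python3 go.py .4548 .2370 .088 -2.3
```

```text
time_s: 41.95
position: [0.6602, -0.2085, 0.091]
ft_force: [0.4, -0.9, -0.5]
grip_width: 0.0176
grip_width: 0.0177
shift [-221.9 -435.6   -1.1] turn -0.1 at [ 0.6582 -0.2076  0.0855] yaw -2.4 t 42.2 ft [ 0.8  0.3 -1.3] w 0.0177
```

```bash

python3 -m inch '10 -222 -436 0 0; 10 -222 -436 0 0; 10 -222 -436 0 0; 10 -222 -436 0 0; 10 -222 -436 0 0; 10 -222 -436 0 0; 10 -222 -436 0 0; 10 -222 -436 0 0; 10 -222 -436 0 0; 10 -222 -436 0 0' |tail -1
python3 -m inch '10 0 0 0 0; 10 0 0 30 0; 10 0 0 60 0; 10 0 0 80 0; 10 0 0 80 0; 10 0 0 80 0; 10 0 0 80 0'|tail -1
python3 go.py .4550 .2370 -.0130 -2.3
python3 - <<'E'
from h import *
im=env.get_image("scene");cv2.imwrite("pics/s22.png",cv2.resize(im["color"][180:360,120:320],None,fx=3.5,fy=3.2,interpolation=cv2.INTER_CUBIC))
E
```

```text
grip_width: 0.0177
grip_width: 0.0173
shift [-1.2 -0.  21.5] turn -0.1 at [0.4562 0.2369 0.0085] yaw -2.4 t 44.325 ft [ 0.1  0.4 -1.1] w 0.0173
```

View pics/s22.png

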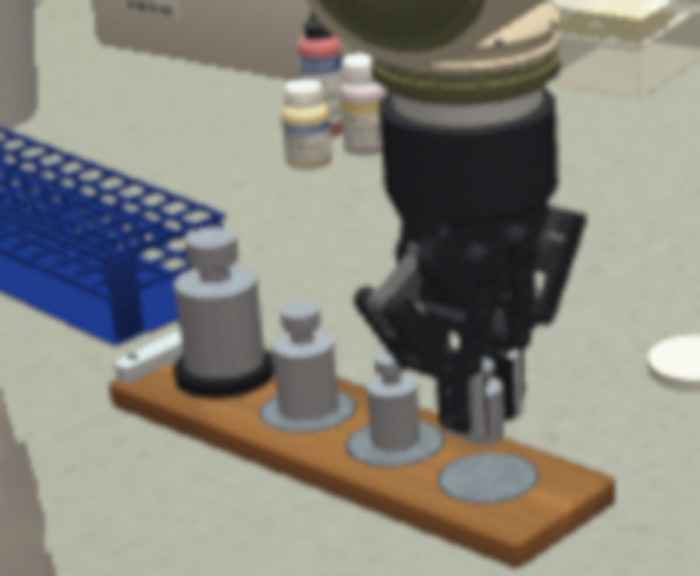

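```bash

python3 -m inch '10 -1 0 8 0; 10 -1 0 14 0; 10 -1 0 18 0; 10 -1 0 21 0; 10 -1 0 21 0; 10 -1 0 21 0'|grep -v rot
python3 -m inch '10 0 0 1 0; 10 0 0 1 0; 10 0 0 1 0'|grep -v rot
```

```text
time_s: 45.12
position: [0.4546, 0.237, -0.0133]
ft_force: [0.3, -0.4, 0.4]
grip_width: 0.0181
time_s: 45.5
position: [0.4547, 0.2371, -0.0141]
ft_force: [-1.1, -1.0, 4.5]
grip_width: 0.0175
```

```bash

python3 -m inch '20 0 0 0 0; 28 0 0 0 0; 36 0 0 0 0; 40 0 0 0 0; 40 0 0 0 0; 40 0 0 -20 0; 40 0 0 -60 0; 40 0 0 -120 0; 40 0 0 -150 0; 40 0 0 -150 0' |grep -v rot
python3 -m inch '40 -60 260 0 0; 40 -60 260 0 0; 40 -60 260 0 0; 40 -60 260 0 0; 40 -60 260 0 0; 40 -60 260 0 0; 40 -60 260 0 0' |grep -v rot
python3 - <<'E'
from h import *
for k,xy,z in(("a",(.6285,.229),.028),("b",(.5707,.2315),.018),("c",(.513,.234),.018),("d",(.4548,.2365),.018)): print(k,fit(k,xy,z))
for n in("top","scene"):
    im=env.get_image(n);c=im["color"];cv2.imwrite(f"pics/{n}23.png",c)
    h=cv2.cvtColor(c,cv2.COLOR_BGR2HSV)
E
```

```text
time_s: 46.75
position: [0.4555, 0.2373, 0.1377]
ft_force: [0.7, 0.4, 0.2]
grip_width: 0.0404
time_s: 47.62
position: [0.3835, -0.0194, 0.1351]
ft_force: [0.4, 0.3, 0.2]
grip_width: 0.0401
a {'top': (array([0.6288, 0.2288]), 169, array([0.6276, 0.2274, 0.1038]), 148), 'scene': (array([0.6283, 0.229 ]), 486, array([0.6245, 0.2324, 0.1036]), 119)}
b {'top': (array([0.5712, 0.2313]), 85, array([0.5701, 0.2303, 0.0779]), 81), 'scene': (array([0.5702, 0.2313]), 271, array([0.5672, 0.2348, 0.0773]), 83)}
c {'top': (array([0.5132, 0.2338]), 48, array([0.5124, 0.2326, 0.0678]), 50), 'scene': (array([0.5126, 0.2338]), 184, array([0.5101, 0.2363, 0.067 ]), 66)}
d {'top': (array([0.4555, 0.2363]), 32, array([0.4555, 0.2354, 0.0597]), 32), 'scene': (array([0.4549, 0.2367]), 122, array([0.4529, 0.2387, 0.0593]), 45)}
```

View pics/top23.png

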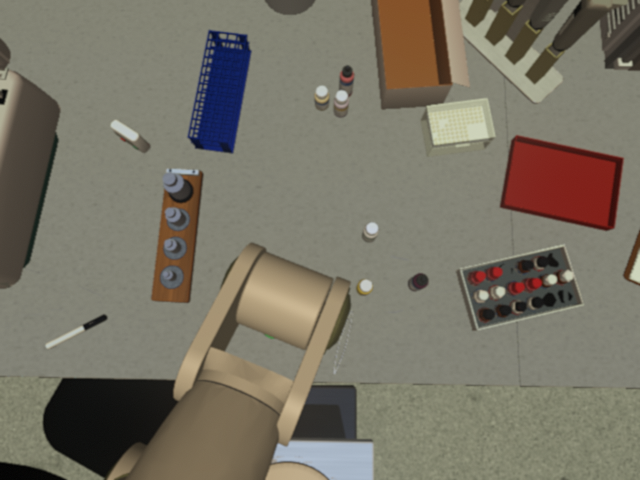

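View pics/scene23.png

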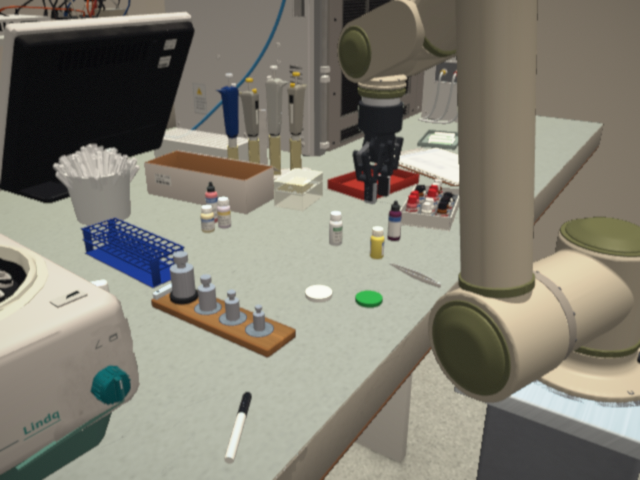

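All four stand upright within about 1 mm of their rounds. Scene pixels are a (182,275), b (206,295), c (231,308) and d (258,320). The vials (371,230; 364,287) and the dropper (418,282) are where they were, and the arm is clear.

```bash
python3 -m inch '40 0 0 0 0; 40 0 0 0 0; 40 0 0 0 0'|grep -v rot; python3 -c "
from rig import env
print(env.close_job())"
```

```text
time_s: 48.5
position: [0.3837, -0.0202, 0.1356]
ft_force: [-0.5, -0.4, -0.5]
grip_width: 0.0398
the job is handed in; nothing more can be done
None
```

I laid the black pad on the felt round next to the stop bar. Then I stood weight a on the pad and b, c and d on the remaining rounds in order of size. The job was handed in at 48.5 s, and the hand-in reports no verdict.

- **Last checks:** Both cameras show all four weights upright at the right heights, each about 1 mm or less from its round (averaged over the two views). The pad also measured about 1 mm or less from its round's centre, and weight a sits within about 1 mm of the pad's centre. The vials and the dropper bottle have not moved.
- **First pad grasp failed:** The fingers closed in the air above the pad without touching anything.
- **Cause:** The reported tool height was about 38 mm lower than the fingertips measured by depth. I corrected for this in every later move.
- **Camera disagreement:** The two cameras differ by 1–3 mm on the felt positions, so I aimed at their average.

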